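# Load a culture tube into the tube labeller

## Task

Load the culture tube that lies in the labeller's feed trough: with one fingertip press the blue bar down and keep it down so that the sprung pressure flap stays clear of the tube, and with the other fingertip push the tube along the trough under the flap until its nose is fully home against the end stop. Only then let the bar come up so that the flap closes on the tube, and move clear. Push the tube only, never lift it, and leave the other things on the bench where they are.

Things in the scene. Friction and masses are not known exactly. Their poses are not given: they have to be found in the camera images.
- labeller: tube labeller, fixed: grey base 125 x 352 mm, feed trough along its y axis. Origin on the bench under the trough's centre line at the flap's entry edge; +y: the way the tube is pushed; +x: towards the white housing (x 24 to 130, y -20 to 100, up to 147 mm high). Trough floor 22 mm above the bench, y -246 to 75 mm, 24 mm wide between rails 6 mm high, open above except under the flap (y 0 to 60)
- mouth (a point): point on the trough's centre line at the entry edge of the flap, 10 mm above the trough floor (32 mm above the bench); axes as the labeller's
- stop (a point): point on the face of the end stop on the trough's centre line, 10 mm above the trough floor, 75 mm past the mouth; axes as the labeller's (its y points on past the stop)
- flap (a joint): rocker angle, rad: flap on one side of its shaft, blue press bar on the other. 0 = shut (flap hangs in the path and blocks the tube), 0.28 = resting on a tube, over 0.32 = clear of it, 0.62 = fully open, at its stop. Shaft along the trough at labeller x -30 mm, 40 mm above the bench. A damped spring shuts it when the bar is let go; pressing takes about 4 to 7 N
- press_bar (a point): middle of the top of the blue press bar, 152 mm along the trough (labeller y -247 to -95) x 34 mm, centre line 63 mm from the trough's, on the side away from the housing. About 54 mm above the bench when shut, 33 mm fully pressed; the flap clears the tube below about 42 mm. Works pressed anywhere along it, and a finger can slide along it; moves with the bar
- tube_mid (a point): centre of the culture tube in the trough: white and clear, 193 mm long, 20 mm across, cotton-plugged, about 50 g; y axis along the tube towards its nose
- nose (a point): centre of the leading end of the tube (towards the flap), 96 mm from its middle; it starts 8 to 30 mm short of the mouth
- tail (a point): centre of the plugged rear end of the tube, 96 mm from its middle: the end to push. With the tube home it lies 118 mm before the mouth, clear of the flap. The tube stands above the guide rails: a fingertip 8 to 15 mm above the trough floor pushes it at the same height at which the other holds the bar down
- done_a: bystander: culture tube with a green label band, 193 x 20 mm, lying on the bench on the left
- done_b: bystander: second culture tube with a green label band, beside the first
- pen_red: bystander: red felt marker, 131 x 11 mm, on the right
- refill: bystander: green blister of refill tips, 60 x 115 x 30 mm, on the right

How it is judged:
By the outcome, as a careful person would: the job done as asked, in the order asked, and still so for the second after the job is handed in, with the robot touching nothing.
It also fails if it takes over 40 s, if anything falls off the work surface, if the arm or the gripper's body presses on something with over 40 N, if the wrist force passes 120 N, or if a joint passes its speed limit or range.

## Robot

A 6-joint arm with a two-finger parallel gripper is mounted at the origin on a cart in front of the work surface, level with it; the furniture and walls round the work are solid. World frame = base frame: x ahead of the robot, y to its left, z up, the work surface at z = 0. Lengths are in m, angles in rad, forces in N, time in s.
With the tool pointing down it reaches from about 0.225 to 0.875 m from the base axis. Payload 3.4 kg.
Tool frame: the origin (TCP) lies at the very end of the fingers, on their centre line; the grasp point (between the pads) lies 19 mm behind it; z points along the fingers, y is the line along which they close (so a half turn about z gives the same grasp; the last joint's range is limited). The gripper opens to 85 mm and grips with 20 to 120 N. Pads are 22 mm wide; open, the fingers measure 114 mm over their backs; the gripper's body (76 mm by 85 mm) begins 54 mm behind the grasp point. The pads swing forward as they close: fully open they stand 13 mm farther back than shut.
Start: joints at [-0.121, 0.276, 1.505, -0, 1.361, -0.121], TCP at [0.575, -0, 0.231] pointing down, gripper open.
Joint ranges: [-2.89, 2.89], [-0.75, 2.08], [0.22, 2.7], [-1.18, 4.32], [0.11, 2.71], [-2.7, 2.7]. Speed limits (rad/s): [2.57, 2.57, 3.14, 3.14, 3.14, 3.14].

## Interface

Orientations are given as a unit quaternion [w, x, y, z].
In Python, from rig import manip, get_image, camera_info gives the robot as it stands. The module is installed in compiled form; this text tells all that it offers.
- The arm moves only by the shell command python3 -m crank 'ROWS' [FORCE]. ROWS is a JSON object of lists of equal length, an entry for each row: "translation": the shift along the tool's x, y, z in mm, a list of three; "roll": the turn about the tool's z in rad; "fingers": the opening, from 0 (shut) to 1 (fully open). A call has 1 to 8 rows; each row shifts and turns the commanded pose from where the row before left it, along the tool's axes as they then stand; what a row does not reach is not made up. A row lasts 1/10 s, in which the tool goes at most 50 mm and 8.59 degrees, less where a joint would pass 70% of its speed; a pose out of reach is approached as far as the arm can. A call is refused whole if a number of a shift passes 50 or a number of a turn 0.15, either way. A call with a gripper value outside its range is refused whole. The fingers move at their own pace and stop on an object; FORCE is the grip in N (left out, the last holds). Time passes only in rows, so rows that do not move let the fingers close. It gives the time, the measured TCP pose, the force, the opening and the grip force at its end, in the units of the state.
- manip.get_state(): the state, without advancing time (a new reading comes with each control period).
- get_image(name): name is "scene" or "side" or "wrist"; returns the picture (400x640x3 uint8, blue, green, red); there is no depth.
- camera_info(name): a dict with "mtx" (3x3 intrinsics, pixels), "rvec" (rotation vector, rad) and "tvec" (3), from world to camera coordinates, as OpenCV has them. Camera axes: x right, y down, z forward; pixel columns grow to the right and rows downward; lengths in m; the calibration is good to about 2 mm. A picture is of the moment at which its call begins: read the wrist's pose just before it. camera_info takes no time and is no camera call; for the wrist camera it gives the pose at the moment of the call.
- manip.sign_off(): hands the job in; it is judged then, once.
The state is a dict: "clock": time; "qpos": joint angles; "qd": joint speeds; "effort": joint torques, N m; "position": TCP position; "ee_rot": TCP orientation; "contact_force": force on the tool from outside, world axes, zero at the start; "moment": the same for the moment, N m; "width": finger opening in m; "gripper_force": force on a finger pad.
Only numpy, scipy, OpenCV 4.12 (cv2) and the standard library are available. Lean on these libraries where they do the work, as an engineer would, in place of code of your own. Each camera call takes 0.05 s, during which the arm holds its last target. There are 200 camera calls.

## Working session

There is one attempt and no reset: what is moved stays moved. The work goes in short steps, Python scripts to look and compute and a shell command to move; the robot and the scene stay as the last step left them, time stands still between calls to the robot, and variables do not carry over. Pictures are saved under pics/ and viewed, at most 10 in all, crops included, and the job is handed in when it is done.

```bash
mkdir -p pics
python3 - <<'E'
from rig import manip,get_image,camera_info
import cv2
s=manip.get_state();print(s['position'],s['ee_rot'],s['width'],s['clock'])
for n in('scene','side'):
    cv2.imwrite(f'pics/{n}0.png',get_image(n));print(n,camera_info(n))
E
```

```text
[5.74470508e-01 5.29118484e-05 2.30437688e-01] [-7.11247123e-04  7.07107734e-01  7.07105239e-01 -5.72206254e-04] 0.08539743832949222 0.0
scene {'mtx': array([[459.28156271,   0.        , 325.21468319],
       [  0.        , 459.28156271, 210.90576581],
       [  0.        ,   0.        ,   1.        ]]), 'rvec': array([ 0.80248892, -2.38037939,  1.29525957]), 'tvec': array([0.50168447, 0.16990873, 1.39697993])}
side {'mtx': array([[369.98195493,   0.        , 322.16908421],
       [  0.        , 369.98195493, 199.98477245],
       [  0.        ,   0.        ,   1.        ]]), 'rvec': array([ 2.15911289, -0.60813396,  0.27326879]), 'tvec': array([-0.38452605,  0.28949444,  0.86836989])}
```

View pics/scene0.png

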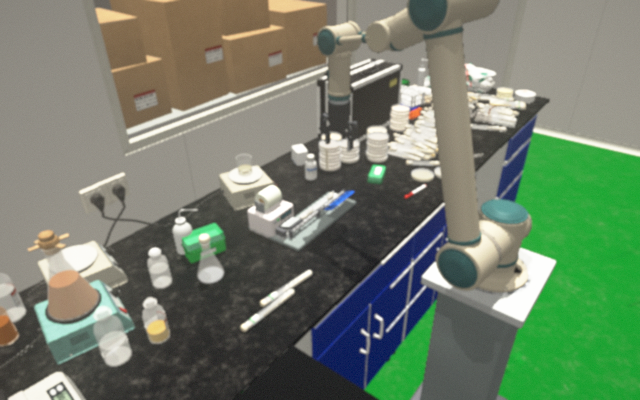

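View pics/side0.png

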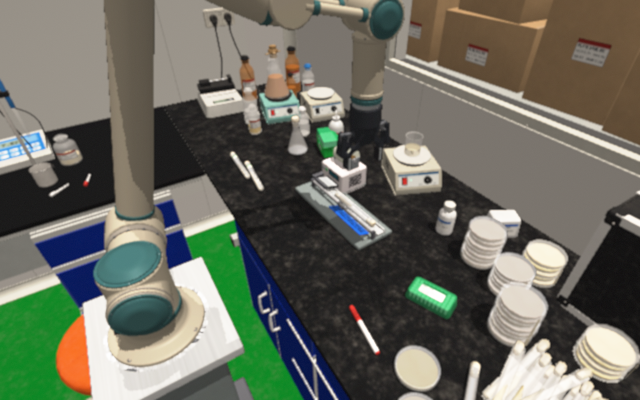

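```bash
cat > h.py <<'E'
import numpy as np,cv2
from rig import manip,get_image,camera_info
def ray(n,uv,z,info=None):
    c=info or camera_info(n);R=cv2.Rodrigues(c['rvec'])[0];C=-R.T@c['tvec']
    uv=np.asarray(uv,float).reshape(-1,2)
    d=np.c_[uv,np.ones(len(uv))]@np.linalg.inv(c['mtx']).T@R
    return C+d*((z-C[2])/d[:,2:])
def proj(n,P,info=None):
    c=info or camera_info(n);return cv2.projectPoints(np.asarray(P,float).reshape(-1,1,3),c['rvec'],c['tvec'],c['mtx'],None)[0][:,0]
def blue(im,box):
    h=cv2.cvtColor(im,cv2.COLOR_BGR2HSV);m=cv2.inRange(h,(105,130,80),(125,255,255))
    k=np.zeros_like(m);x0,y0,x1,y1=box;k[y0:y1,x0:x1]=m[y0:y1,x0:x1]
    cs=cv2.findContours(k,0,2)[0];c=max(cs,key=cv2.contourArea);return c
E
python3 - <<'E'
from h import *
a=cv2.imread('pics/scene0.png');b=cv2.imread('pics/side0.png')
for n,im,box in(('scene',a,(230,170,370,260)),('side',b,(290,170,400,250))):
    c=blue(im,box);r=cv2.minAreaRect(c);bp=cv2.boxPoints(r);print(n,r,cv2.contourArea(c));P=ray(n,bp,.05);print(P.round(3),P.mean(0))
x=cv2.resize(a[180:250,240:370],None,fx=6,fy=6,interpolation=2)
y=cv2.resize(b[140:250,285:400],None,fx=5,fy=5,interpolation=2)
cv2.imwrite('pics/ca.png',x);cv2.imwrite('pics/cb.png',y)
E
```

```text
scene ((339.7691955566406, 199.15383911132812), (5.547001361846924, 32.72731018066406), 56.3099365234375) 112.0
[[ 0.566  0.089  0.05 ]
 [ 0.563 -0.072  0.05 ]
 [ 0.534 -0.051  0.05 ]
 [ 0.54   0.106  0.05 ]] [0.55075738 0.01775948 0.05      ]
side ((348.4084777832031, 220.10232543945312), (44.91059875488281, 8.00153923034668), 41.82017135620117) 288.5
[[ 0.533  0.099  0.05 ]
 [ 0.562  0.115  0.05 ]
 [ 0.568 -0.049  0.05 ]
 [ 0.542 -0.061  0.05 ]] [0.55112399 0.02599748 0.05      ]
```

View pics/cb.png

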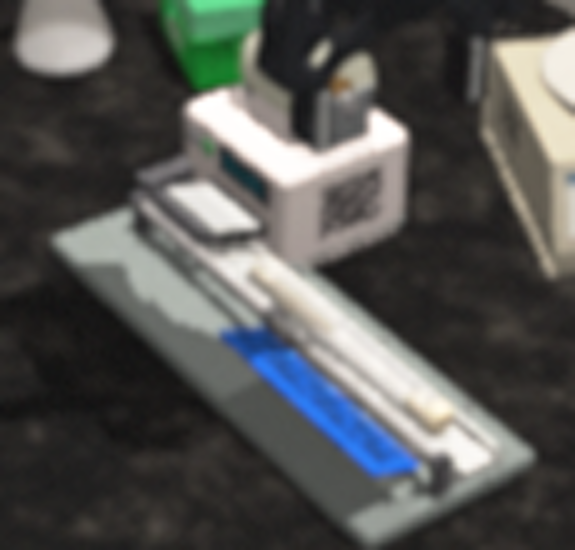

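The side crop shows the bar in blue (crop 225,335 to 415,470), the tube tail at about (452,412), nose at about (257,268), and base corners at (52,240), (365,545) and (537,457). The labeller is roughly aligned with world y, with the bar towards the robot.

Run:
```python
from h import *
f=lambda p:np.array(p)/5+[285,140]
t=ray('side',[f((452,412)),f((257,268))],.032);print('tube tail/nose',t.round(4),np.linalg.norm(t[0]-t[1]))
d=t[1]-t[0];print('yaw of +y',np.degrees(np.arctan2(-d[0],d[1])))
b=ray('side',[f((52,240)),f((365,545)),f((537,457))],.008);print(b.round(4),np.linalg.norm(b[0]-b[1]),np.linalg.norm(b[2]-b[1]))
d=b[0]-b[1];print(np.degrees(np.arctan2(-d[0],d[1])))
s=manip.get_state();print(camera_info('wrist'))
cv2.imwrite('pics/w0.png',get_image('wrist'))
```

```text
tube tail/nose [[ 0.6246 -0.0119  0.032 ]
 [ 0.6042  0.1687  0.032 ]] 0.18171408202085168
yaw of +y 6.4439544559185435
[[ 0.5199  0.2983  0.008 ]
 [ 0.5326 -0.0551  0.008 ]
 [ 0.6604 -0.0496  0.008 ]] 0.3537019707529404 0.12794639848227582
2.0656389708129512
{'mtx': array([[306.61951337,   0.        , 313.07996872],
       [  0.        , 306.61951337, 200.66729253],
       [  0.        ,   0.        ,   1.        ]]), 'rvec': array([-2.84199328e+00,  8.83739765e-04,  2.06790100e-03]), 'tvec': array([-0.57374322, -0.03802903,  0.37933697])}
```

View pics/w0.png

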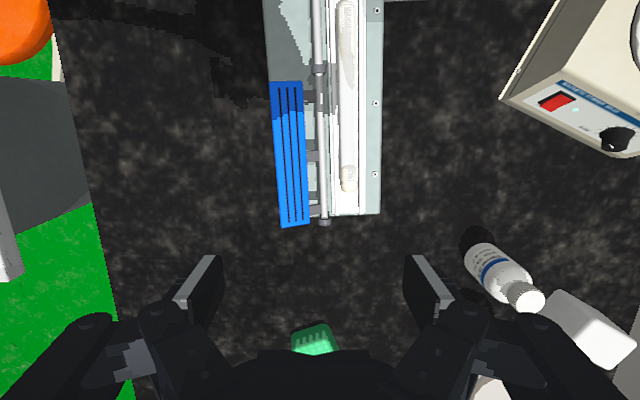

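The wrist view shows the bar with corners at (270,82), (301,81), (309,224) and (281,227). The tube tail is at (348,190), the tube runs up through (346,5), and the trough end is near (346,213).

Run:
```python
from h import *
im=cv2.imread('pics/w0.png');c=blue(im,(250,60,330,240));r=cv2.minAreaRect(c);bp=cv2.boxPoints(r);print(bp)
P=ray('wrist',bp,.052);print(P.round(4),P.mean(0).round(4))
rows=ray('wrist',[(348,190),(346,60),(331,213),(364,213),(324,60),(383,213),(382,10)],.032);print(rows.round(4))
print('base edge z~.01',ray('wrist',[(380,213),(383,10)],.01).round(4))
cv2.imwrite('pics/w0c.png',cv2.resize(im[40:240,255:395],None,fx=4,fy=3,interpolation=2)[:600])
```

```text
[[267.8588    81.164696]
 [301.5823    78.57058 ]
 [312.9      225.69998 ]
 [279.17648  228.2941  ]]
[[ 0.5298  0.0983  0.052 ]
 [ 0.5628  0.1007  0.052 ]
 [ 0.5737 -0.0535  0.052 ]
 [ 0.5357 -0.0566  0.052 ]] [0.5505 0.0222 0.052 ]
[[ 0.6141 -0.0174  0.032 ]
 [ 0.6076  0.1199  0.032 ]
 [ 0.595  -0.0454  0.032 ]
 [ 0.6339 -0.0454  0.032 ]
 [ 0.5851  0.1199  0.032 ]
 [ 0.6563 -0.0455  0.032 ]
 [ 0.6413  0.1646  0.032 ]]
base edge z~.01 [[ 0.6578 -0.0532  0.01  ]
 [ 0.6467  0.1703  0.01  ]]
```

View pics/w0c.png

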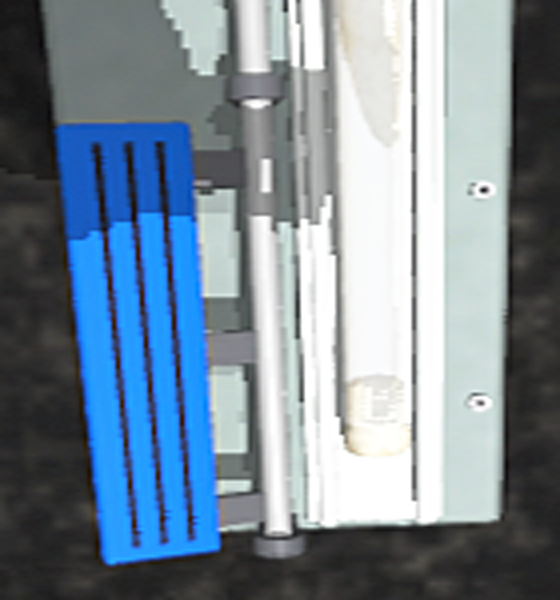

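```bash
python3 -m crank '{"translation":[[-20,5,0],[-17,4,20],[0,0,40],[0,0,40],[0,0,30],[0,0,0],[0,0,0]],"roll":[-0.025,-0.024,0,0,0,0,0],"fingers":[0.56,0.56,0.56,0.56,0.56,0.56,0.56]}'
python3 - <<'E'
from h import *
s=manip.get_state();print(s['clock'],s['position'],s['ee_rot'],s['width'],s['contact_force'])
cv2.imwrite('pics/w1.png',get_image('wrist'));print(camera_info('wrist'))
cv2.imwrite('pics/s1.png',cv2.resize(get_image('side')[140:250,285:400],None,fx=5,fy=5,interpolation=2))
E
```

```text
clock: 0.85
position: [0.5846, -0.0369, 0.1014]
ee_rot: [-0.0, 0.69, 0.724, -0.0]
contact_force: [0.4, -0.4, 0.1]
width: 0.048
gripper_force: 0.0
0.85 [ 0.58456036 -0.03692697  0.10138612] [-2.71345294e-04  6.89568755e-01  7.24220150e-01 -1.79227196e-04] 0.048048709773549206 [ 0.36750958 -0.36684824  0.0909383 ]
{'mtx': array([[306.61951337,   0.        , 313.07996872],
       [  0.        , 306.61951337, 200.66729253],
       [  0.        ,   0.        ,   1.        ]]), 'rvec': array([-2.84055494, -0.06798908, -0.01398215]), 'tvec': array([-0.58293243, -0.06252962,  0.23550766])}
```

View pics/w1.png

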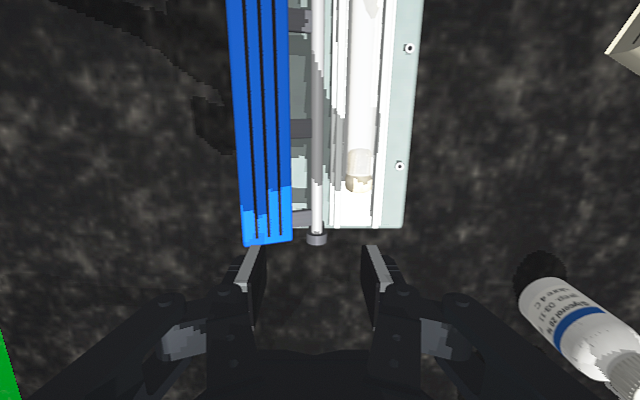

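The wrist view shows the tail end at about (358,192), the trough end near (353,226), and the bar end at (243..292, 243). The fingertips are at about (252,248) and (374,248).

```bash
python3 - <<'E'
from h import *
from scipy.spatial.transform import Rotation as Ro
s=manip.get_state();q=s['ee_rot'];R=Ro.from_quat([*q[1:],q[0]]).as_matrix();T=s['position']
def tool(P):return ((P-T)@R*1000).round(1)
print('tail',tool(ray('wrist',[(358,192),(361,60)],.032)))
print('floor end',tool(ray('wrist',[(341,226),(371,226),(353,226)],.022)))
bar=blue(cv2.imread('pics/w1.png'),(200,0,300,260));print(cv2.boxPoints(cv2.minAreaRect(bar)))
print('bar end',tool(ray('wrist',[(243,245),(292,241),(229,5),(288,5)],.053)))
for z in(-15,-10,-5,0):print(z,proj('wrist',T+np.array([[0,-24,z],[0,24,z],[0,31,z],[-11,24,z],[11,24,z],[11,-24,z]])@R.T/1000).round(0).tolist())
E
cat > /dev/null
```

```text
tail [[ 15.6  32.   71.4]
 [103.1  30.2  71.3]]
floor end [[-14.8  21.4  81.4]
 [-14.9  44.9  81.5]
 [-14.8  30.8  81.4]]
[[ 2.2476039e+02  9.5901489e-03]
 [ 2.8690097e+02 -2.4760361e+00]
 [ 2.9676361e+02  2.4408948e+02]
 [ 2.3462302e+02  2.4657510e+02]]
bar end [[-16.2 -48.7  50.1]
 [-13.3 -15.   50.2]
 [128.  -46.5  50. ]
 [128.  -14.2  50.1]]
-15 [[263.0, 274.0], [365.0, 273.0], [380.0, 273.0], [364.0, 294.0], [367.0, 252.0], [262.0, 252.0]]
-10 [[265.0, 268.0], [364.0, 268.0], [378.0, 268.0], [363.0, 288.0], [365.0, 247.0], [264.0, 248.0]]
-5 [[266.0, 263.0], [362.0, 263.0], [376.0, 263.0], [361.0, 282.0], [363.0, 243.0], [265.0, 243.0]]
0 [[268.0, 258.0], [361.0, 258.0], [374.0, 258.0], [360.0, 277.0], [362.0, 239.0], [267.0, 239.0]]
```

View pics/s1.png

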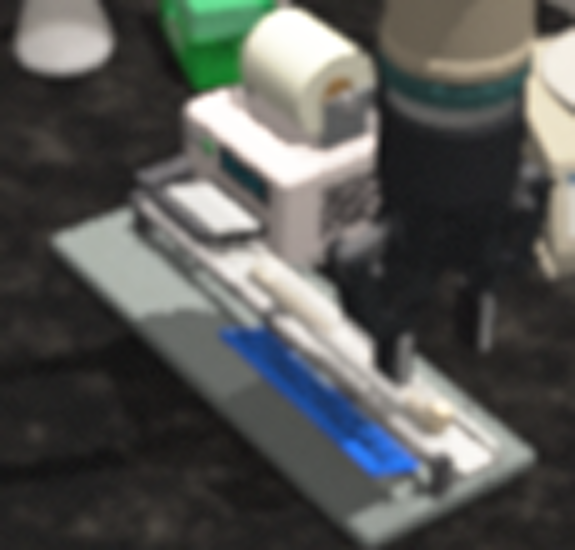

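Aligned within a couple of mm. Descending onto the bar now.

```bash
python3 -m crank '{"translation":[[-2,1,20],[0,0,20],[0,0,0]],"roll":[0,0,0],"fingers":[0.56,0.56,0.56]}'; python3 -m crank '{"translation":[[0,0,4],[0,0,4],[0,0,0]],"roll":[0,0,0],"fingers":[0.56,0.56,0.56]}';python3 -m crank '{"translation":[[0,0,4],[0,0,4],[0,0,0]],"roll":[0,0,0],"fingers":[0.56,0.56,0.56]}'
```

```text
clock: 1.25
position: [0.585, -0.0387, 0.0611]
ee_rot: [-0.001, 0.69, 0.724, -0.0]
contact_force: [-0.8, 0.0, -0.6]
width: 0.0479
gripper_force: 0.0
clock: 1.55
position: [0.586, -0.0389, 0.054]
ee_rot: [0.001, 0.69, 0.724, 0.0]
contact_force: [-1.2, 0.0, 0.4]
width: 0.048
gripper_force: 0.0
clock: 1.85
position: [0.5849, -0.039, 0.0456]
ee_rot: [-0.0, 0.689, 0.724, -0.001]
contact_force: [-1.9, -1.1, 5.2]
width: 0.0478
gripper_force: 2.1
```

```bash
python3 -m crank '{"translation":[[0,0,4],[0,0,4],[0,0,0]],"roll":[0,0,0],"fingers":[0.56,0.56,0.56]}'
python3 - <<'E'
from h import *
cv2.imwrite('pics/w2.png',get_image('wrist'))
cv2.imwrite('pics/s2.png',cv2.resize(get_image('side')[140:250,285:400],None,fx=5,fy=5,interpolation=2))
a=cv2.imread('pics/w2.png')[0:300,180:480];a=cv2.resize(a,(400,400));b=cv2.imread('pics/s2.png')[:400,150:550]
cv2.imwrite('pics/m2.png',np.hstack([a,cv2.imread('pics/s2.png')[150:550,175:575]]))
E
```

```text
clock: 2.15
position: [0.5843, -0.0391, 0.0376]
ee_rot: [-0.001, 0.689, 0.724, -0.001]
contact_force: [-3.7, -1.0, 5.6]
width: 0.0476
gripper_force: 3.1
```

View pics/m2.png

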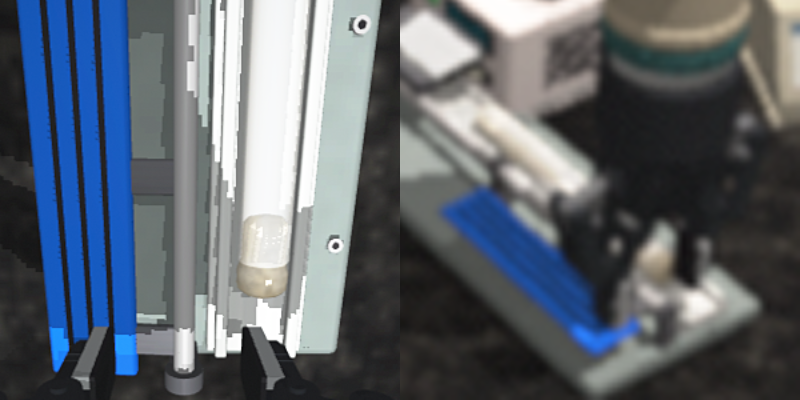

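```bash
python3 -m crank '{"translation":[[0,0,3],[0,0,3],[0,0,0]],"roll":[0,0,0],"fingers":[0.56,0.56,0.56]}'; python3 -m crank '{"translation":[[4,0,0],[4,0,0],[4,0,0],[4,0,0],[0,0,0]],"roll":[0,0,0,0,0],"fingers":[0.56,0.56,0.56,0.56,0.56]}'
python3 - <<'E'
from h import *
cv2.imwrite('pics/w3.png',get_image('wrist'))
im=get_image('side')[130:240,275:390]
cv2.imwrite('pics/m3.png',np.hstack([cv2.resize(cv2.imread('pics/w3.png')[0:300,180:480],(400,400)),cv2.resize(im,(400,400),interpolation=2)]))
E
```

```text
clock: 2.55
position: [0.5847, -0.039, 0.032]
ee_rot: [-0.0, 0.689, 0.724, -0.001]
contact_force: [-4.0, -0.8, 6.8]
width: 0.0481
gripper_force: 3.6
clock: 3.05
position: [0.5852, -0.0244, 0.0325]
ee_rot: [0.002, 0.689, 0.725, -0.001]
contact_force: [-2.1, -3.9, 7.0]
width: 0.0477
gripper_force: 3.7
```

View pics/m3.png

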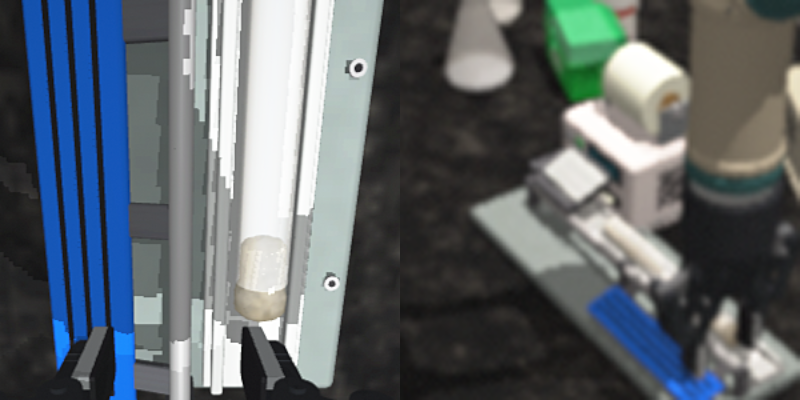

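The flap is visibly raised, and the tail at crop (262,318) is just ahead of the right fingertip at (262,328). I'll push now.

```bash
python3 -m crank '{"translation":[[5,0,0],[6,0,0],[7,0,0],[7,0,0],[7,0,0],[7,0,0],[6,0,0],[0,0,0]],"roll":[0,0,0,0,0,0,0,0],"fingers":[0.56,0.56,0.56,0.56,0.56,0.56,0.56,0.56]}'
python3 - <<'E'
from h import *
cv2.imwrite('pics/w4.png',get_image('wrist'))
im=get_image('side')[120:230,265:380]
cv2.imwrite('pics/m4.png',np.hstack([cv2.resize(cv2.imread('pics/w4.png')[0:300,180:480],(400,400)),cv2.resize(im,(400,400),interpolation=2)]))
E
```

```text
clock: 3.95
position: [0.583, 0.0211, 0.0325]
ee_rot: [0.001, 0.689, 0.725, -0.0]
contact_force: [-0.8, -3.8, 6.6]
width: 0.0478
gripper_force: 3.7
```

View pics/m4.png

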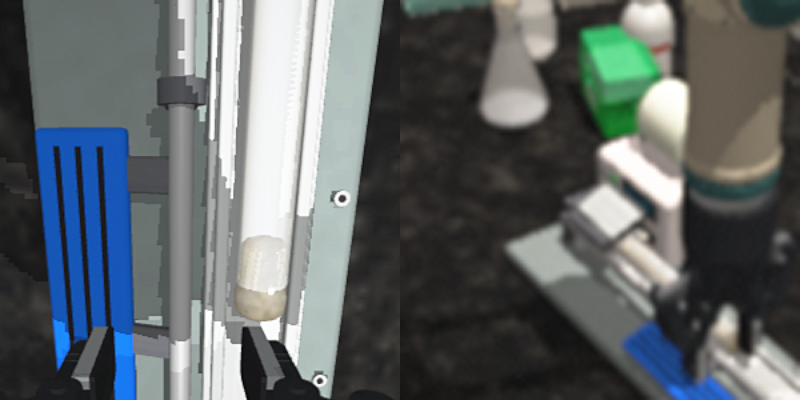

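The tube has moved with the finger: the tail is still at crop (262,318), with the flap up. About 52 mm is left to the stop.

```bash
python3 -m crank '{"translation":[[5,0,0],[6,0,0],[6,0,0],[6,0,0],[6,0,0],[6,0,0],[5,0,0],[0,0,0]],"roll":[0,0,0,0,0,0,0,0],"fingers":[0.56,0.56,0.56,0.56,0.56,0.56,0.56,0.56]}';python3 -m crank '{"translation":[[2,0,0],[2,0,0]],"roll":[0,0],"fingers":[0.56,0.56]}';python3 -m crank '{"translation":[[2,0,0],[2,0,0]],"roll":[0,0],"fingers":[0.56,0.56]}'
```

```text
clock: 4.85
position: [0.581, 0.061, 0.0325]
ee_rot: [0.001, 0.689, 0.725, -0.001]
contact_force: [-0.9, -3.6, 7.0]
width: 0.0477
gripper_force: 3.7
clock: 5.05
position: [0.5809, 0.0641, 0.0325]
ee_rot: [0.002, 0.689, 0.725, -0.001]
contact_force: [-1.0, -5.5, 6.4]
width: 0.0482
gripper_force: 3.9
clock: 5.25
position: [0.5807, 0.066, 0.0325]
ee_rot: [0.003, 0.688, 0.725, -0.002]
contact_force: [-1.6, -14.7, 7.1]
width: 0.0478
gripper_force: 8.9
```

```bash
python3 -m crank '{"translation":[[1.5,0,0],[0,0,0],[0,0,0]],"roll":[0,0,0],"fingers":[0.56,0.56,0.56]}'
python3 - <<'E'
from h import *
from scipy.spatial.transform import Rotation as Ro
s=manip.get_state();im=get_image('wrist');cv2.imwrite('pics/w5.png',im)
q=s['ee_rot'];R=Ro.from_quat([*q[1:],q[0]]).as_matrix();T=s['position']
tool=lambda P:((P-T)@R*1000).round(1)
c=blue(im,(180,0,300,300));p=c[:,0];top=p[p[:,1]<p[:,1].min()+4];print(top.min(0),top.max(0))
print('bar far end',tool(ray('wrist',[top.mean(0)],.037)))
hsv=cv2.cvtColor(im,cv2.COLOR_BGR2HSV)
print([(v,hsv[v,376].tolist()) for v in range(170,262,5)])
E
```

```text
clock: 5.55
position: [0.5808, 0.0661, 0.0325]
ee_rot: [0.004, 0.689, 0.725, -0.003]
contact_force: [-1.3, -15.0, 7.9]
width: 0.0475
gripper_force: 9.6
[215 191] [265 194]
bar far end [[ 36.7 -36.7  -4.8]]
[(170, [105, 2, 250]), (175, [105, 2, 250]), (180, [22, 13, 216]), (185, [18, 6, 230]), (190, [26, 8, 233]), (195, [24, 5, 246]), (200, [24, 5, 241]), (205, [30, 4, 233]), (210, [24, 5, 232]), (215, [30, 5, 234]), (220, [24, 30, 221]), (225, [21, 40, 205]), (230, [21, 40, 204]), (235, [19, 40, 197]), (240, [20, 52, 180]), (245, [83, 4, 230]), (250, [102, 13, 102]), (255, [98, 10, 105]), (260, [96, 12, 106])]
```

```bash
python3 -m crank '{"translation":[[2,0,0],[2,0,0],[0,0,0]],"roll":[0,0,0],"fingers":[0.56,0.56,0.56]}'
```

```text
clock: 5.9
position: [0.5808, 0.0665, 0.0326]
ee_rot: [0.006, 0.688, 0.726, -0.005]
contact_force: [-1.3, -26.7, 7.5]
width: 0.0481
gripper_force: 14.9
```

```bash
python3 -m crank '{"translation":[[-4,0,0],[-4,0,0],[-4,0,0],[-4,0,0],[0,0,0]],"roll":[0,0,0,0,0],"fingers":[0.56,0.56,0.56,0.56,0.56]}';python3 -m crank '{"translation":[[0,0,-4],[0,0,-5],[0,0,-6],[0,0,-8],[0,0,-15],[0,0,-25],[0,0,-30],[0,0,0]],"roll":[0,0,0,0,0,0,0,0],"fingers":[0.56,0.56,0.56,0.56,0.56,0.56,0.56,0.56]}';python3 -m crank '{"translation":[[-30,0,-20],[-30,0,-20],[0,0,0],[0,0,0]],"roll":[0,0,0,0],"fingers":[0.56,0.56,0.56,0.56]}'
python3 - <<'E'
from h import *
im=get_image('wrist');cv2.imwrite('pics/w6.png',im)
c=blue(im,(100,0,330,330));bp=cv2.boxPoints(cv2.minAreaRect(c));P=ray('wrist',bp,.052);print(P.round(4),P.mean(0))
# tail: plug (tan) centroid
h=cv2.cvtColor(im,cv2.COLOR_BGR2HSV);m=cv2.inRange(h,(14,25,150),(30,90,255))
n,l,st,ce=cv2.connectedComponentsWithStats(m)
for i in range(1,n):
    if st[i,4]>25:print(st[i],ray('wrist',[ce[i],(ce[i][0],st[i,1]+st[i,3])],.032).round(4).tolist())
E
```

```text
clock: 6.4
position: [0.5807, 0.0604, 0.0323]
ee_rot: [-0.001, 0.69, 0.724, 0.001]
contact_force: [-1.7, 2.4, 8.4]
width: 0.0479
gripper_force: 3.6
clock: 7.2
position: [0.584, 0.0592, 0.1289]
ee_rot: [0.004, 0.69, 0.724, 0.003]
contact_force: [0.9, 0.1, -0.4]
width: 0.048
gripper_force: 0.0
clock: 7.6
position: [0.5836, -0.001, 0.1644]
ee_rot: [0.0, 0.69, 0.724, 0.0]
contact_force: [0.2, -0.5, 0.2]
width: 0.0475
gripper_force: 0.0
[[ 0.5285  0.098   0.052 ]
 [ 0.5614  0.1002  0.052 ]
 [ 0.5684 -0.0472  0.052 ]
 [ 0.5295 -0.0499  0.052 ]] [0.54693287 0.02528694 0.052     ]
[537   0  67  97 104] [[0.7855, 0.1312, 0.032], [0.7971, 0.0924, 0.032]]
[566   0  42  61  72] [[0.7942, 0.1435, 0.032], [0.8014, 0.1206, 0.032]]
[ 545   56   95  109 1744] [[0.8231, 0.0846, 0.032], [0.8389, 0.0362, 0.032]]
[339  85  21  17 223] [[0.609, 0.0855, 0.032], [0.6095, 0.0795, 0.032]]
[441 373   7  15  31] [[0.7411, -0.2147, 0.032], [0.7434, -0.2282, 0.032]]
[447 382   8  15  51] [[0.7512, -0.2274, 0.032], [0.7537, -0.2413, 0.032]]
[455 391  10   9  44] [[0.7638, -0.2397, 0.032], [0.7648, -0.2453, 0.032]]
```

The tube is fully home: the tail measures y=0.0795, a travel of about 98 mm, and it stopped solidly. The bar is back up and the arm is clear.

```bash
python3 -c "
from rig import manip
print(manip.sign_off())"
```

```text
the job is handed in; nothing more can be done
None
```

The tube is pushed home against the end stop, the bar was released only after that so the flap could close on it, the arm is clear, and the job was handed in after about 7.7 s of the 40 s; I did not view the closed flap itself, only measured the bar back near its raised position and the tube's tail within about 2 mm of where it should be.

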